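# Bag sealer: time up one click, then power on

## Robot

A 6-joint arm with a two-finger parallel gripper is mounted at the origin on the work surface. World frame = base frame: x ahead of the robot, y to its left, z up, the work surface at z = 0. Lengths are in m, angles in rad, forces in N, time in s.
With the tool pointing down it reaches from about 0.275 to 0.825 m from the base axis. Payload 4.9 kg.
Tool frame: the origin (TCP) lies midway between the tips of the shut fingers; the grasp point (between the pads) lies 19 mm behind it (bot.grip_depth is the distance from the TCP to the grasp point, in m); z points along the fingers, y is the line along which they close (so a half turn about z gives the same grasp; the last joint's range is limited). The gripper opens to 85 mm and grips with 20 to 120 N. Pads are 22 mm wide; open, the fingers measure 114 mm over their backs; the gripper's body (76 mm by 85 mm) begins 54 mm behind the grasp point. The pads swing forward as they close: fully open they stand 13 mm farther back than shut.
Start: joints at [0.971, 0.326, -0.193, 1.052, 0, 1.437], TCP at [0.247, 0.491, 0.231] pointing down, gripper open.
Joint ranges: [-2.65, 2.65], [-0.97, 1.79], [-1.3, 1.35], [-1.93, 2.1], [-1.47, 1.37], [-3.14, 3.14]. Speed limits (rad/s): [2.57, 2.57, 3.14, 3.14, 3.14, 3.14].

## Interface

Orientations are given as a unit quaternion [w, x, y, z].
In Python, from cell import bot gives the robot as it stands. Calls block until the motion is done:
- bot.move_pose(position, orientation): joint-space move of the TCP to a pose.
- bot.move_linear(position, speed=0.15, rotation=None, until_force=None): straight line of the TCP; rotation=None keeps the orientation; speed is the mean speed in m/s. With until_force (N) it stops when the force on the tool has changed by that much, and returns True; else False.
- bot.goto_joints(angles): joint-space move.
- bot.set_gripper(opening, grasp_force=None): opening from 0.0 (shut) to 1.0 (fully open); grasp_force is the grip in N (None keeps the last); returns when the fingers have stopped.
- bot.wait(seconds).
- bot.solve_ik(position, orientation): joint angles nearest the present ones, or None.
- bot.camera(name): name is "scene" or "top" or "wrist"; returns the picture (480x640x3 uint8, red, green, blue); there is no depth.
- bot.calibration(name): a dict with "mtx" (3x3 intrinsics, pixels), "extrinsics" (4x4, takes a point from world to camera coordinates); the wrist camera has in their place "hand_eye" (4x4, takes a point from camera to tool coordinates, whose origin is the TCP and whose axes are the flange's). Camera axes: x right, y down, z forward; pixel columns grow to the right and rows downward; lengths in m; the calibration is good to about 2 mm. A picture is of the moment at which its call begins: read the wrist's pose just before it. calibration takes no time and is no camera call.
A pose or a line that the arm cannot do raises bot.PlanningError and nothing moves.
- bot.close_job(): hands the job in; it is judged then, once.
Trained networks look in the newest picture that a camera, given by its name, has taken for a name from the list of things; names that differ only in an ending like _2 or _b are one class to them, and where a whole thing is asked for, a point or a joint stands for the part that bears it (a point fixed in the world has none). Each returns a list of dicts, best first, with "confidence" (0 to 1); they miss things now and then, are a little off and sometimes report something else, mostly with a low value. They report only what shows in the picture. A call takes as long as a camera call.
- bot.search_frame(camera, thing): "bbox" ([left, top, width, height] in pixels, round what is visible of it).
Readings, each from a call of its own:
- bot.read_clock(): time.
- bot.read_joint_positions(): joint angles.
- bot.read_joint_vel(): joint speeds.
- bot.read_joint_efforts(): joint torques, N m.
- bot.read_position(): TCP position.
- bot.read_tool_rot(): TCP orientation.
- bot.read_ft_force(): force on the tool from outside, world axes, zero at the start.
- bot.read_moment(): the same for the moment, N m.
- bot.read_gripper_width(): opening from 0.0 (shut) to 1.0 (fully open).
- bot.read_finger_force(): force on a finger pad.
Only numpy, scipy, OpenCV 4.12 (cv2) and the standard library are available. Lean on these libraries where they do the work, as an engineer would, in place of code of your own. Each camera call takes 0.05 s, during which the arm holds its last target. There are 200 camera calls.

## Task

The bag sealer's seams have been coming out weak: with light fingertip pressure turn its round time dial clockwise (seen from above) by one click, so that it rests in the next setting. Then switch the sealer on by pressing the end of the red rocker switch that stands up until it is fully down. Grip or pick up nothing, and leave the sealing arm and all the other things on the table as they are.

Things in the scene. Friction and masses are not known exactly. Their poses are not given: they have to be found in the camera images.
- sealer: Teal bag sealer, fixed, housing 200 mm (its x) by 340 mm (its y); origin: centre of its underside, on the table, z up, front faces its -x. Front half of its top is a level dark control deck, 63 mm high. In its frame (mm): dial axis x -45, y +75; rocker pivot x -45, y -85; a red lamp 9 mm tall at x -45, y -12. Behind the deck, at x +58, are the sealing bed and arm.
- dial (a joint): Time dial, rad: 0 = lowest setting, grows clockwise seen from above (longer time), stops at 0 and 4.40. A detent every 0.628 rad (36 degrees): 8 settings, 0, 0.628 ... 4.398. It starts at rest in the third or fourth. Between settings it resists with up to 0.03 N m; past half way it snaps into the next and stays. 5 N of fingertip pressure near the rim is enough to drag it.
- dial_top (a point): Centre of the dial's flat top, on its vertical axis, 84 mm above the table. Black knob with silver top and a red line from centre to edge; fluted side with 24 ribs, 48 mm across, flat top 45 mm across; stands 17 mm high on a skirt 58 mm across, 5 mm thick. Does not sink when pressed. Deck free round it; 8 printed white dots, growing clockwise, 38 mm from the axis, mark the settings.
- dial_line (a point): Outer end of the dial's red line, on its top face 20 mm from the axis; turns with the dial. At joint value q it bears 2.199 - q rad (anticlockwise seen from above) from the sealer's +x.
- rocker (a joint): Power rocker, rad: 0 off (front end stands up), 0.349 on (front end fully down). It snaps over half way and stays at either stop; about 3 N on the raised end moves it.
- rocker_on (a point): On the face of the red rocker's front (-x) half, 11 mm from the pivot; press straight down. A shallow V 30 mm long (sealer's x), 22 mm wide, pivot mid-length: off, the rear half is level, 68.5 mm above the table, and the front slopes up 20 degrees, its end 5 mm higher; on, the reverse, so keep a wide fingertip off the pivot. Bezel 38 x 30 mm, top at 64.5 mm; a white dot marks the front.
- press_arm (a joint): Sealing arm, rad: 0 open (sprung up, as it starts), 0.15 pressed down on the bed. Leave it alone.
- press_grip (a point): Top of the black grip at the free (-y) end of the cream sealing arm, about 165 mm above the table. The arm is a bar 32 mm wide (grip 38), 285 mm long, along the sealer's y at x +58 mm, hinged at its +y end about 100 mm above the table and rising to the grip.
- tape_roll: Bystander: roll of brown tape lying flat on the table, 90 mm across, 24 mm high; origin at the centre of its underside. Loose; leave it where it is.
- glue_stick: Bystander: green glue stick standing upright, 31 mm across, 95 mm high; origin at the centre of its underside. Loose; leave it where it is.
- jar: Bystander: clear jar with a white lid, 68 mm across, 85 mm high; origin at the centre of its underside. Loose; leave it where it is.
- pouch_carton: Bystander: white carton, 100 x 72 x 45 mm; origin at the centre of its underside. Loose; leave it where it is.
- mug: Bystander: blue mug, 80 mm across, 92 mm high; origin at the centre of its underside. Loose; leave it where it is.
- phone: Bystander: black phone lying flat, 158 x 74 x 9 mm; origin at the centre of its underside. Loose; leave it where it is.
- kit_box: Bystander: flat green box, 100 x 70 x 35 mm; origin at the centre of its underside. Loose; leave it where it is.

How it is judged:
By the outcome, as a careful person would: the job done as asked, in the order asked, and still so for the second after the job is handed in, with the robot touching nothing.
It also fails if it takes over 38 s, if anything falls off the work surface, if the arm or the gripper's body presses on something with over 40 N, if the wrist force passes 120 N, or if a joint passes its speed limit or range.

## Working session

There is one attempt and no reset: what is moved stays moved. The work goes in short steps, each a Python script; the robot and the scene stay as the last script left them, time stands still between calls to the robot, and variables do not carry over. Pictures are saved under pics/ and viewed, at most 10 in all, crops included, and the job is handed in when it is done.

```bash
ls; mkdir -p pics; python3 - <<'E'
from cell import bot
import cv2,numpy as np
for c in ["scene","top"]:
    im=bot.camera(c); cv2.imwrite(f"pics/{c}0.png",im[:,:,::-1])
    k=bot.calibration(c); print(c,np.round(k["mtx"],1).tolist(),np.round(k["extrinsics"],4).tolist())
    for t in ["sealer","dial_top","dial_line","rocker_on","press_grip","mug","jar","glue_stick"]:
        print(t,[(np.round(d["bbox"],0).tolist(),round(d["confidence"],2)) for d in bot.search_frame(c,t)[:2]])
print(bot.read_clock(),bot.calibration("wrist"),bot.read_tool_rot())
E
```

```text
pics
scene [[599.2, 0.0, 312.6], [0.0, 599.2, 237.1], [0.0, 0.0, 1.0]] [[0.0085, 0.9999, 0.0079, -0.0136], [0.8484, -0.003, -0.5294, -0.4041], [-0.5293, 0.0112, -0.8483, 1.7938], [0.0, 0.0, 0.0, 1.0]]
sealer [([211.0, 226.0, 160.0, 106.0], 0.69)]
dial_top [([318.0, 246.0, 28.0, 24.0], 0.66)]
dial_line [([316.0, 245.0, 26.0, 24.0], 0.75)]
rocker_on [([260.0, 242.0, 8.0, 10.0], 0.57)]
press_grip [([210.0, 253.0, 149.0, 46.0], 0.85)]
mug [([480.0, 227.0, 54.0, 48.0], 0.7)]
jar [([193.0, 217.0, 30.0, 37.0], 0.95)]
glue_stick [([242.0, 202.0, 14.0, 26.0], 0.71)]
top [[462.5, 0.0, 318.3], [0.0, 462.5, 233.0], [0.0, 0.0, 1.0]] [[-0.0197, -0.9998, 0.0099, 0.0013], [-0.9985, 0.0192, -0.0515, 0.5476], [0.0513, -0.0109, -0.9986, 1.4379], [0.0, 0.0, 0.0, 1.0]]
sealer [([264.0, 172.0, 125.0, 83.0], 0.6)]
dial_top [([288.0, 215.0, 22.0, 18.0], 0.61), ([278.0, 179.0, 115.0, 30.0], 0.2)]
dial_line [([289.0, 212.0, 18.0, 22.0], 0.54)]
rocker_on [([236.0, 187.0, 30.0, 33.0], 0.73), ([265.0, 174.0, 126.0, 80.0], 0.61)]
press_grip [([279.0, 182.0, 113.0, 26.0], 0.58)]
mug [([134.0, 223.0, 43.0, 27.0], 0.82)]
jar [([393.0, 240.0, 19.0, 21.0], 0.95)]
glue_stick [([359.0, 264.0, 14.0, 10.0], 0.54)]
0.9 {'mtx': array([[397.68372442,   0.        , 314.61264589],
       [  0.        , 397.68372442, 237.30739237],
       [  0.        ,   0.        ,   1.        ]]), 'hand_eye': array([[-2.59839471e-04, -9.55800215e-01, -2.94016806e-01,
         7.55973970e-02],
       [ 9.99999874e-01, -1.21819621e-04, -4.87741567e-04,
        -8.35239582e-06],
       [ 4.30366479e-04, -2.94016895e-01,  9.55800126e-01,
        -1.43333597e-01],
       [ 0.00000000e+00,  0.00000000e+00,  0.00000000e+00,
         1.00000000e+00]])} [1.35879428e-05 2.30791004e-01 9.73003346e-01 1.68153564e-05]
```

```bash
cat > h.py <<'E'
from cell import bot
import cv2,numpy as np
from scipy.spatial.transform import Rotation as R
def quat(yaw):  # tool down, tool x axis at angle yaw in world
    r=R.from_euler('z',yaw)*R.from_euler('x',np.pi); q=r.as_quat(); return [q[3],q[0],q[1],q[2]]
def rot(q): return R.from_quat([q[1],q[2],q[3],q[0]]).as_matrix()
def cam(c):
    k=bot.calibration(c); K=k["mtx"]
    if c=="wrist":
        T=np.eye(4); T[:3,:3]=rot(bot.read_tool_rot()); T[:3,3]=bot.read_position()
        return K,np.linalg.inv(T@k["hand_eye"])
    return K,k["extrinsics"]
def back(c,uv,z):
    K,E=c; d=E[:3,:3].T@np.linalg.solve(K,[uv[0],uv[1],1]); o=-E[:3,:3].T@E[:3,3]
    return o+d*(z-o[2])/d[2]
def proj(c,p):
    K,E=c; q=K@(E[:3,:3]@np.asarray(p)+E[:3,3]); return q[:2]/q[2]
E
python3 - <<'E'
from h import *
a=cv2.imread("pics/scene0.png")[190:360,170:570]; b=cv2.imread("pics/top0.png")[150:300,120:420]
cv2.imwrite("pics/a.png",np.vstack([cv2.resize(a,(700,297),interpolation=2),cv2.resize(b,(700,300),interpolation=2)[:,:700]]))
for c,uv,z in [("scene",(331,258),.08),("top",(298.5,223.5),.084),("scene",(264,247),.07),("top",(326.5,213.5),0.07),("top",(402.5,250.5),.085),("top",(366,269),.095)]:
    print(c,uv,back(cam(c),uv,z).round(4))
E
```

```text
scene (331, 258) [0.5847 0.0516 0.08  ]
top (298.5, 223.5) [0.5736 0.0501 0.084 ]
scene (264, 247) [ 0.5478 -0.1086  0.07  ]
top (326.5, 213.5) [ 0.6034 -0.0346  0.07  ]
top (402.5, 250.5) [ 0.4869 -0.2588  0.085 ]
top (366, 269) [ 0.4343 -0.1472  0.095 ]
```

View pics/a.png

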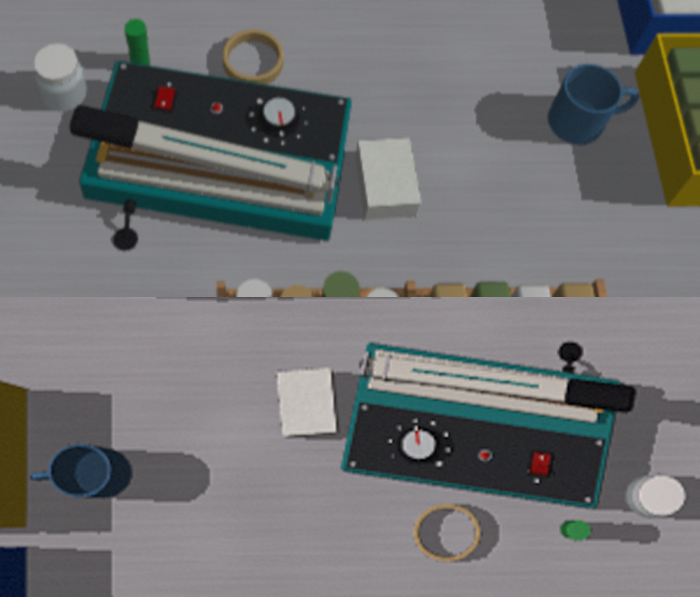

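Scene: the rocker is at about (264,246) and the dial at about (329,254) in the scene picture. In the top view the red line points nearly along +x, which suggests the fourth setting. Next is a closer wrist look.

```bash
python3 - <<'E'
from h import *
bot.move_pose([0.562,-0.028,0.215],quat(np.pi-0.15))
bot.set_gripper(0.0)
C=cam("wrist"); im=bot.camera("wrist"); cv2.imwrite("pics/w1.png",im[:,:,::-1])
np.savez("w1.npz",K=C[0],E=C[1])
for t in ["dial_top","dial_line","rocker_on","sealer"]:
    for d in bot.search_frame("wrist",t)[:2]:
        b=d["bbox"]; u=(b[0]+b[2]/2,b[1]+b[3]/2); print(t,np.round(b),round(d["confidence"],2),back(C,u,.084 if "dial" in t else .07).round(4))
print(bot.read_clock(),bot.read_position(),bot.read_ft_force())
E
```

```text
dial_top [379. 182.  73.  77.] 0.85 [0.569  0.0435 0.084 ]
dial_line [374. 183.  79.  74.] 0.71 [0.5685 0.0426 0.084 ]
dial_line [ 10. 351. 517.  88.] 0.51 [ 0.699  -0.0869  0.084 ]
rocker_on [186. 188.  34.  43.] 0.58 [ 0.541  -0.1088  0.07  ]
sealer [ 11. 130. 535. 312.] 0.97 [ 0.6099 -0.0645  0.07  ]
4.0917 [ 0.56201098 -0.02804853  0.21500155] [-0.44893338 -0.79780374  0.03854404]
```

View pics/w1.png

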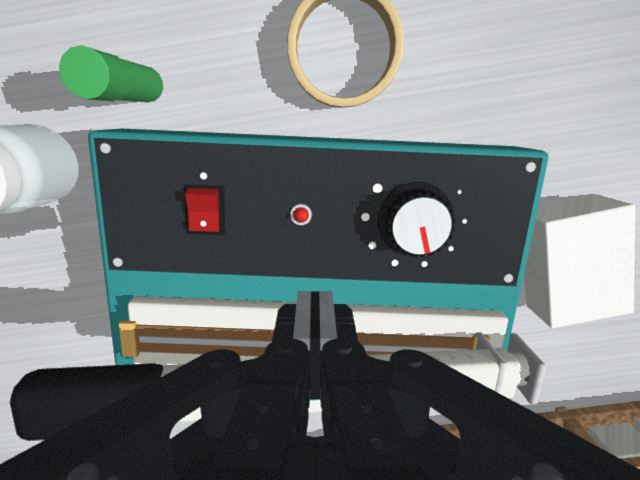

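The wrist view shows the silver dial top centred near (422,226). Its red line ends near (427,252), pointing at the fourth dot (424,264). The rocker is at (204,210), with its front end at the top of the image.

```bash
python3 - <<'E'
from h import *
from scipy.optimize import least_squares
z=np.load("w1.npz"); C=(z["K"],z["E"]); im=cv2.imread("pics/w1.png")
roi=im[190:262,385:460].astype(int)
m=(roi.min(2)>140)|((roi[:,:,2]>140)&(roi[:,:,1]<90))
n,l,s,c=cv2.connectedComponentsWithStats(m.astype(np.uint8)); i=1+np.argmax(s[1:,4]); print(s[i],c[i]+[385,190])
cnt=max(cv2.findContours((l==i).astype(np.uint8),0,1)[0],key=len)
e=cv2.fitEllipse(cnt); ce=np.add(e[0],[385,190]); D=back(C,ce,.084); print("top centre",ce,D,e[1])
red=(im[:,:,2]>130)&(im[:,:,1]<80); ys,xs=np.nonzero(red[195:262,390:455]); P=np.array([back(C,(x+390,y+195),.084)[:2] for x,y in zip(xs,ys)])
dl=P.mean(0)-D[:2]; print("line bearing",np.arctan2(dl[1],dl[0]),len(P))
dots=[(460,192),(465,221),(451,249),(424,264),(395,263),(372,245),(365,217),(377,188)]
W=np.array([back(C,d,.063)[:2] for d in dots])
f=least_squares(lambda p:np.hypot(*(W-p).T)-.038,D[:2]); print("dots centre",f.x,f.fun.round(4))
yy=np.unwrap(np.arctan2(*(W-f.x).T[::-1])); print("yaw from dots",np.mean(yy+.628319*np.arange(8)-2.199),yy.round(2))
S=[back(C,p,.063)[:2] for p in [(105,148),(530,167),(117,262),(508,278)]]
for a,b in [(0,1),(2,3)]:
    d=S[b]-S[a]; print("yaw screws",np.arctan2(-d[0],d[1]),np.hypot(*d))
print("screw mean",np.mean(S,0),"lamp",back(C,(301,214),.072),"rockdot",back(C,(204,176),.064),"rockmid",back(C,(204,210),.0695))
yaw=np.mean(yy+.628319*np.arange(8)-2.199)
E
```

```text
[   8    8   58   56 2560] [421.56132812 225.34179688]
top centre [421.58946609 225.49034882] [0.57336438 0.04761485 0.084     ] (54.05078887939453, 59.084625244140625)
line bearing 0.12027468672889556 109
dots centre [0.57416236 0.04792132] [ 0.0004  0.0005  0.0005 -0.      0.0002  0.0003  0.0004  0.0006]
yaw from dots -0.19622182040066846 [ 2.    1.38  0.74  0.11 -0.5  -1.14 -1.77 -2.39]
yaw screws -0.19433316860840433 0.3113266722078017
yaw screws -0.19403433541960077 0.3119205309866414
screw mean [ 0.56053583 -0.02660025] lamp [ 0.55496085 -0.03714952  0.072     ] rockdot [ 0.51761518 -0.10402159  0.064     ] rockmid [ 0.54172761 -0.10821541  0.0695    ]
```

```bash
cat >> h.py <<'E'
YAW=-0.195; D=np.array([.5738,.0477]); r=.014
def arc(b): # dial-angle offset b (anticlockwise) -> xy, quat
    a=YAW+np.pi/2+b; return D+r*np.array([np.cos(a),np.sin(a)]), quat(np.pi+YAW+b)
E
python3 - <<'E'
from h import *
xy,q=arc(.31)
bot.move_pose([*xy,.125],q)
bot.move_linear([*xy,.092],speed=.06)
f0=np.array(bot.read_ft_force())
print(bot.move_linear([*xy,.078],speed=.008,until_force=4.5))
p=bot.read_position(); z=p[2]; f=bot.read_ft_force()-f0; print(p,f,bot.read_clock())
for b in np.linspace(.31,-.31,7)[1:]:
    fz=(bot.read_ft_force()-f0)[2]
    z+=np.clip((fz-6)*1e-4,-.0004,.0006)
    xy,q=arc(b); bot.move_linear([*xy,z],speed=.012,rotation=q)
    print(round(b,2),round(z,4),bot.read_position().round(4),(bot.read_ft_force()-f0).round(2),bot.read_moment().round(3))
bot.move_linear([*xy,.13],speed=.08)
bot.move_pose([0.562,-0.028,0.215],quat(np.pi+YAW))
C=cam("wrist"); im=bot.camera("wrist"); cv2.imwrite("pics/w2.png",im[:,:,::-1])
im=im[:,:,::-1]
red=(im[:,:,2]>130)&(im[:,:,1]<80)
c=proj(C,[*D,.084]).round().astype(int); ys,xs=np.nonzero(red[c[1]-28:c[1]+29,c[0]-28:c[0]+29])
P=np.array([back(C,(x+c[0]-28,y+c[1]-28),.084)[:2] for x,y in zip(xs,ys)]); d=P.mean(0)-D
print("q",2.199-(np.arctan2(d[1],d[0])-YAW),len(P),bot.read_clock())
E
```

```text
True
[0.57220655 0.06165236 0.08401631] [-0.08104375 -0.19165446  5.96718612] 6.4083
0.21 0.084 [0.5738 0.0617 0.0841] [-0.    1.14  2.3 ] [ 0.025 -0.058 -0.007]
0.1 0.0836 [0.5752 0.0617 0.084 ] [-0.45 -0.07  5.96] [0.031 0.195 0.023]
0.0 0.0836 [0.5764 0.0615 0.084 ] [-0.98  0.42  5.75] [0.017 0.349 0.017]
-0.1 0.0836 [0.5778 0.0612 0.084 ] [-1.11  0.73  6.27] [0.07  0.345 0.017]
-0.21 0.0836 [0.58   0.0604 0.084 ] [1.64 0.01 3.67] [-0.093 -0.237  0.027]
-0.31 0.0834 [0.5815 0.0597 0.084 ] [ 1.26 -0.06  6.43] [-0.13  -0.148 -0.038]
q 2.516007414199432 110 9.4333
```

The dial now reads q = 2.516, the fifth setting, so it moved one click. Next is the rocker, with the tool turned 90° so the fingertip is thin along the rocker.

```bash
python3 - <<'E'
from h import *
s=np.array([np.cos(YAW),np.sin(YAW)]); y=np.array([-s[1],s[0]])
xy=D-.160*y-.0125*s; q=quat(np.pi+YAW-np.pi/2); print(xy)
bot.move_pose([*xy,.12],q)
bot.move_linear([*xy,.080],speed=.06)
f0=np.array(bot.read_ft_force())
print(bot.move_linear([*xy,.0672],speed=.012,until_force=12))
print(bot.read_position(),bot.read_ft_force()-f0)
bot.move_linear([*xy,.13],speed=.08)
bot.move_pose([0.562,-0.028,0.215],quat(np.pi+YAW))
im=bot.camera("wrist"); cv2.imwrite("pics/w3.png",im[:,:,::-1]); print(bot.read_clock())
E
```

```text
[ 0.53053426 -0.10684555]
True
[ 0.53050361 -0.10682062  0.06851531] [-1.94111188  0.88623865  4.84630988]
14.7083
```

View pics/w3.png

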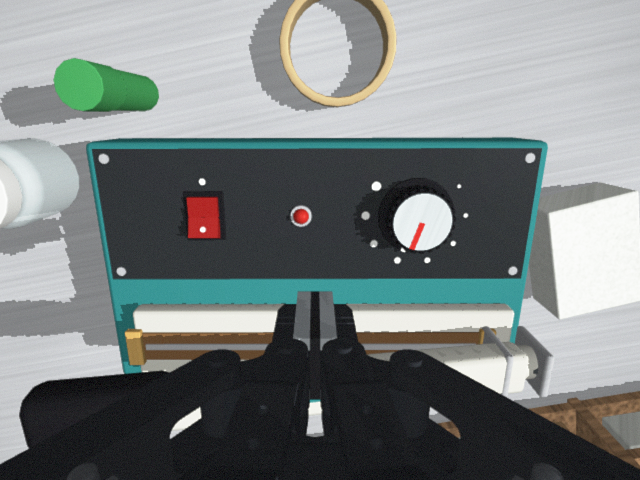

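The dial line now points at the fifth dot (397,260). I'll compare the rocker before and after from the same pose.

```bash
python3 -c "
import cv2,numpy as np
a,b=[cv2.resize(cv2.imread(f'pics/w{i}.png')[170:255,170:240],None,fx=5,fy=5,interpolation=2) for i in (2,3)]
cv2.imwrite('pics/cmp.png',np.hstack([a,b]))"
```

```text
(no output)
```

View pics/cmp.png

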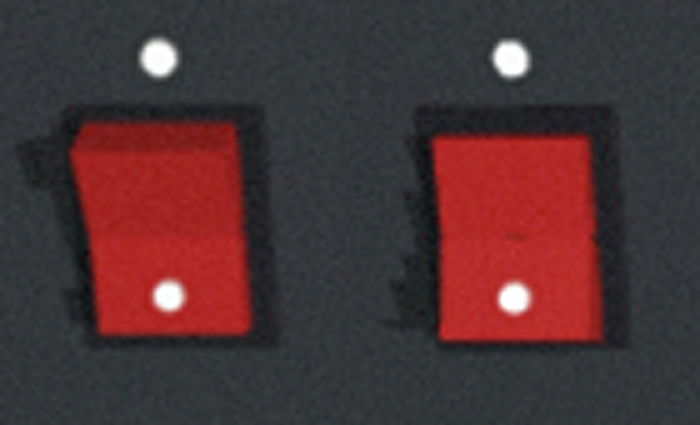

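The left crop (before) shows the front end raised. In the right crop (after) the front is level and the shadow now falls at the rear, so the switch is fully over. That fits the tip stopping at z = 68.5 mm.

```bash
python3 -c "
from cell import bot
print(bot.close_job())"
```

```text
the job is handed in; nothing more can be done
None
```

The dial was turned one click clockwise, from the fourth to the fifth setting, then the rocker was pressed fully down to on, and the job was handed in after about 15 s of robot time with nothing else touched.

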